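# Slide the loaded sample tray into the inspection nest until it latches

## Robot

A 6-joint arm with a two-finger parallel gripper is mounted at the origin on the work surface. World frame = base frame: x ahead of the robot, y to its left, z up, the work surface at z = 0. Lengths are in m, angles in degrees, forces in N, time in s.
With the tool pointing down it reaches from about 0.325 to 0.775 m from the base axis. Payload 9.3 kg.
Tool frame: the origin (TCP) lies on the front face of the gripper's body, between the roots of the fingers; the fingertips stand r.nose_length ahead of it and the grasp point (between the pads) lies 54 mm ahead of it (r.nose_length is the distance from the TCP to the fingertips, in m); z points along the fingers, y is the direction in which the jaws open and shut (so a half turn about z gives the same grasp; the last joint's range is limited). The gripper opens to 85 mm and grips with 20 to 120 N. Pads are 22 mm wide; open, the fingers measure 114 mm over their backs; the gripper's body (76 mm by 85 mm) begins 54 mm behind the grasp point. The pads swing forward as they close: fully open they stand 13 mm farther back than shut.
Start: joints at [-80.764, 14.817, 1.232, 76.415, 0, 81.257], TCP at [0.17, -0.523, 0.304] pointing down, gripper open.
Joint ranges: [-174.27, 174.27], [-52.1, 104.24], [-59.71, 78.15], [-110.17, 111.67], [-87.03, 83.33], [-180, 180]. Speed limits (degrees/s): [127.2, 127.2, 159.86, 180, 180, 180].

## Interface

Orientations are given as a 3x3 rotation matrix whose columns are the frame's x, y, z axes.
In Python, from rig import r, grab_frame, camera_params, order gives the robot as it stands.
- The arm moves only by the tool step_arm, never from a script. Its argument "steps" is a list of rows, each a list of 3 entries, a list of its own where there are three numbers: the shift along the world's x, y, z in mm, then the turn about the world's z in rad, then the opening, from 0 (shut) to 1 (fully open). A call has 1 to 12 rows; each row is the pose to reach, as a shift and turn from the pose measured when the call began; what a row does not reach only later rows make up. A row lasts 1/8 s, in which the tool goes at most 62.5 mm and 10.7 degrees, less where a joint would pass 70% of its speed; a pose out of reach is approached as far as the arm can. A call with a gripper value outside its range is refused whole. The fingers move at their own pace and stop on an object; "newtons" is the grip in N (left out, the last holds). Time passes only in rows, so rows that repeat a pose let the fingers close. It gives the time, the measured TCP pose, the force and the opening at its end, in the units of the state.
- r.get_obs(): the state, without advancing time (a new reading comes with each control period).
- grab_frame(name): name is "side" or "top" or "wrist"; returns (picture, depth): 420x560x3 uint8, red, green, blue; 420x560 float32, m along the optical axis (not along the pixel's ray), 0 where there is no reading.
- camera_params(name): a dict with "camera_matrix" (3x3 intrinsics, pixels), "k1" (the pictures are not rectified: a ray, as slopes to the right and down, at radius r is drawn at 1 + k1 r^2 times it, then the intrinsics apply), "position" and "rotation" of the camera in the world. Camera axes: x right, y down, z forward; pixel columns grow to the right and rows downward; lengths in m; the calibration is good to about 2 mm. A picture is of the moment at which its call begins: read the wrist's pose just before it. camera_params takes no time and is no camera call; for the wrist camera it gives the pose at the moment of the call.
- order.hand_in(): hands the job in, once; it reports no verdict.
The state is a dict: "time_s": time; "joint_positions": joint angles; "joint_vel": joint speeds; "effort": joint torques, N m; "position": TCP position; "eef_rot": TCP orientation; "ft_force": force on the tool from outside, world axes, zero at the start; "moment": the same for the moment, N m; "grip_width": finger opening in m.
Only numpy, scipy, OpenCV 4.12 (cv2) and the standard library are available. Lean on these libraries where they do the work, as an engineer would, in place of code of your own. Each camera call takes 0.05 s, during which the arm holds its last target.

## Task

Take the aluminium sample tray, with its two tins standing in it, and slide it under the light bar of the steel inspection nest, nose first between the guides, until it is fully home and the spring catch has snapped up again behind it, on the mouth side. Let go of it there, with the tins upright in their pockets; do not tip the tins over, and leave the carton, the check weight and the blue bin where they are.

Things in the scene. Friction and masses are not known exactly. Their poses are not given: they have to be found in the camera images.
- tray: Loose open aluminium tray, 120 (x) x 110 (y) mm, 19 mm high, floor and walls 3 mm, about 0.15 kg. Origin: centre of its underside; z up; +x is its nose (goes in first), the handle is on the -x side. Ribs 12 mm high form two pockets (54 x 48 mm) centred at x = -28.5 and +28.5, y = 0, for the tins.
- tray_handle (a point): Middle of the tray's handle, at (-82.5, 0, 32) mm in the tray's frame: one black upright plate in the tray's x-z plane, 12 mm thick (y), x from -105 to -60 (the tray's front wall), z from 12 to 52. Held here the loaded tray (about 0.3 kg, centred some 85 mm ahead of the grip) may sag nose-down unless gripped hard.
- tin_front: Loose plain steel sample tin, 46 mm diameter, 42 mm high, about 0.07 kg, standing in the tray's pocket nearer the handle. Origin: centre of its underside, 3 mm above the tray's underside. It tips if the tray is swung fast.
- tin_back: The same kind of tin, in the tray's pocket nearer the nose.
- nest: Fixed stainless inspection nest, 175 mm deep, 176 mm wide, open on top and in front. Origin: bench level, centre of the mouth; z up, +x leads into the nest: the tray goes in along it, tray x along nest x, y centred. Deck 30 mm above the bench from x = 0; before it a lead-in ramp rises from x = -23 (z = 23).
- nest_guide (a point): Point on the deck, (30, 0, 30) mm in the nest's frame. Cheeks' inner faces at y = +-57 mm (tray 2 mm clear each side), tops at z = 70, flared to about +-65 at the mouth (x = -28 to 0). The rails, from x = 30 to 165, reach in to y = +-50 over the tray's side walls, undersides at z = 52.5 (3.5 mm clear), raised 6 mm at a lead-in x = 18 to 30.
- nest_stop (a point): Foot of the back stop, (156, 0, 30) mm in the nest's frame; its face looks to -x. A tray pushed against it has its origin at (96, 0, 30) mm in the nest's frame. A tray let go before its origin is inside the mouth (x above about 10) tips over the sill and wedges under the rails.
- nest_bar (a point): Middle of the underside of the light bar that crosses over the mouth, (15, 0, 157) mm in the nest's frame; x 0 to 30, top at z = 188, posts' inner faces at y = +-72. With the tray home its handle's middle is at x = 13.5, z = 62, under the bar: an upright tool hits the bar; one leaning back out of the nest by 32 to 45 degrees, fingers down and inward, goes clear.
- catch (a joint): Spring catch, a steel tongue in the deck, 16 mm wide, at y = +42 mm in the nest's frame, hinged at x = 2 mm. 0 rad: up, its tip 7 mm above the deck. 0.235: pressed flush (1.5 N), as the tray does when sliding over it. Once the tray's origin passes x = 91.5 mm in the nest it springs up in front of the tray's front wall and locks it; the back stop comes 4.5 mm later.
- catch_tip (a point): Inner, free end of the catch's tongue, at (31, 42, 37) mm in the nest's frame when up.
- carton: Bystander: black and orange tea carton standing on the bench, 75 x 110 x 120 mm high, origin centre of its underside.
- check_weight: Bystander: steel knobbed check weight, 40 mm diameter, 54 mm high, origin centre of its underside.
- bin: Bystander: blue open plastic bin, 160 x 110 x 70 mm high, origin centre of its underside.
Not all that is in view belongs to the job. What is shaped like the tin_back but pink is not meant. What is shaped like the tin_front but orange is not meant.

How it is judged:
By the outcome, as a careful person would: the job done as asked, in the order asked, and still so for the second after the job is handed in, with the robot touching nothing.
It also fails if it takes over 61 s, if anything falls off the work surface, if the arm or the gripper's body presses on something with over 40 N, if the wrist force passes 120 N, or if a joint passes its speed limit or range.

## Working session

There is one attempt and no reset: what is moved stays moved. The work goes in short steps, Python scripts to look and compute and a tool call to move; the robot and the scene stay as the last step left them, time stands still between calls to the robot, and variables do not carry over. Pictures are saved under pics/ and viewed, and the job is handed in when it is done.

Besides the shell and the picture viewer there is one more tool, called after ">>>" as a command line: name --argument value ..., lists and objects as JSON in quotes. step_arm: Moves the arm, as the interface text tells. Its arguments: {"type":"object","properties":{"steps":{"type":"array"},"newtons":{"type":"number"}},"required":["steps"]}

```bash
mkdir -p pics; ls
cat > h.py <<'E'
import numpy as np,cv2
from rig import r,grab_frame,camera_params,order
def save(n,f):
    im,d=grab_frame(n); np.savez('pics/'+f+'.npz',im=im,d=d,**{k:np.array(v) for k,v in camera_params(n).items()})
    cv2.imwrite('pics/'+f+'.png',im[:,:,::-1]); return im,d
def ld(f): return np.load('pics/'+f+'.npz')
def cloud(z):
    K=z['camera_matrix'];d=z['d'];h,w=d.shape
    u,v=np.meshgrid(np.arange(w),np.arange(h))
    p=cv2.undistortPointsIter(np.stack([u,v],-1).reshape(-1,1,2).astype(np.float64),K,np.array([float(z['k1']),0,0,0]),None,None,(3,100,1e-9)).reshape(h,w,2)
    c=np.concatenate([p*d[...,None],d[...,None]],-1)
    W=c@z['rotation'].T+z['position']; W[d<=0]=np.nan
    return W
def crop(f,x0,y0,x1,y1,s,o):
    im=cv2.imread('pics/'+f+'.png')[y0:y1,x0:x1]; cv2.imwrite('pics/'+o+'.png',cv2.resize(im,None,fx=s,fy=s,interpolation=cv2.INTER_CUBIC))
E
python3 - <<'E'
from h import *
print(r.nose_length, r.get_obs())
for n in ('top','side','wrist'):
    save(n,n+'0'); z=ld(n+'0'); print(n,z['position'],z['rotation'].round(3).tolist(),z['camera_matrix'].tolist(),z['k1'])
E
```

```text
pics
0.0726 {'time_s': 0.0, 'joint_positions': array([-8.07657633e+01,  1.48521842e+01,  1.19086120e+00,  7.64148567e+01,
       -3.28777520e-04,  8.12571669e+01]), 'joint_vel': array([ 0.02812423,  0.02984665, -0.00283484, -0.03664722, -0.06036089,
        0.0476122 ]), 'effort': array([ 2.28248631e-03, -5.55643809e+01,  3.44527495e+01,  1.36956037e-02,
       -2.42009964e-04, -1.51520891e-05]), 'position': array([ 0.16972155, -0.52298122,  0.30326018]), 'eef_rot': array([[ 9.51180132e-01,  3.08636208e-01, -2.19023888e-04],
       [ 3.08636223e-01, -9.51179248e-01,  1.31143440e-03],
       [ 1.96425164e-04, -1.31500905e-03, -9.99999116e-01]]), 'ft_force': array([-0.2734699 , -0.21037843, -0.24132789]), 'moment': array([-0.02778494, -0.04272875,  0.03799454]), 'grip_width': 0.0853078587967243}
top [ 0.54060104 -0.02934575  1.55391235] [[-0.016, -0.999, 0.042], [-1.0, 0.016, 0.016], [-0.016, -0.042, -0.999]] [[517.1785463118563, 0.0, 273.0915266771235], [0.0, 517.1785463118563, 218.51798116246158], [0.0, 0.0, 1.0]] -0.026916806012399735
side [-0.10656424  0.70851347  0.68022677] [[-0.715, -0.337, 0.613], [-0.7, 0.343, -0.627], [0.001, -0.877, -0.48]] [[441.9502681818781, 0.0, 282.93709280161227], [0.0, 441.9502681818781, 206.02228795151552], [0.0, 0.0, 1.0]] 0.0449681682844969
wrist [ 0.24337193 -0.49887094  0.37225737] [[0.309, -0.906, -0.291], [-0.951, -0.294, -0.094], [-0.0, 0.306, -0.952]] [[349.78105406929416, 0.0, 281.4928195521343], [0.0, 349.78105406929416, 208.70227447050613], [0.0, 0.0, 1.0]] -0.07546661072884418
```

View pics/top0.png

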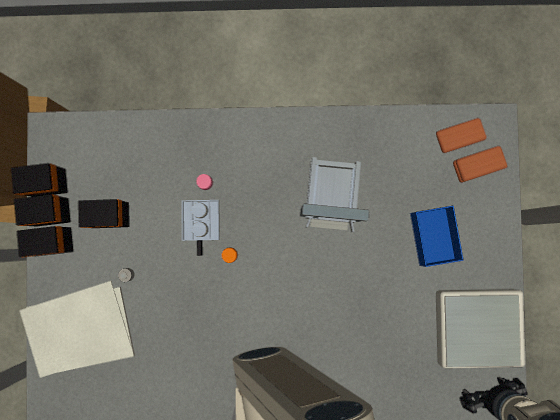

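View pics/side0.png

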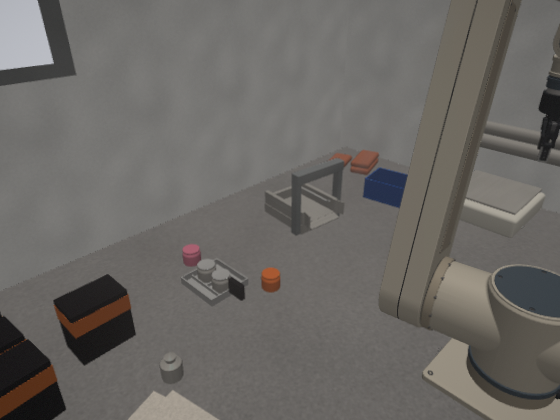

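View pics/wrist0.png

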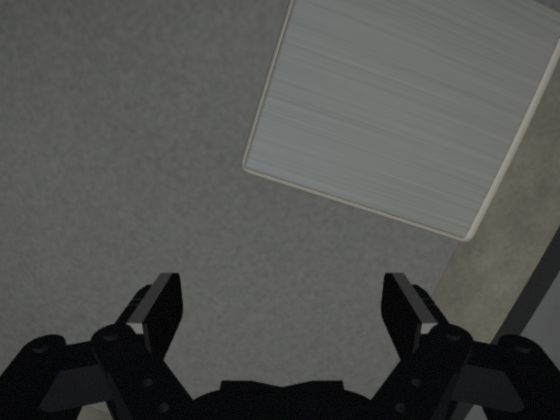

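Run:
```python
from h import *
z=ld('top0');W=cloud(z);im=z['im'].astype(int)
def reg(x0,y0,x1,y1):return W[y0:y1,x0:x1].reshape(-1,3),im[y0:y1,x0:x1].reshape(-1,3)
np.set_printoptions(precision=4,suppress=True)
p,c=reg(100,120,260,330); print('bench z',np.nanmedian(p[:,2]))
bz=np.nanmedian(p[:,2])
def rect(m,name):
    q=p[m]; q=q[~np.isnan(q[:,0])]
    R=cv2.minAreaRect((q[:,:2]*1000).astype(np.float32)); print(name,len(q),R,'zmed',np.median(q[:,2]),'ctr',q.mean(0)); return q
p,c=reg(176,194,224,262)
h=p[:,2]-bz
dark=c.sum(1)<120
rect((h>0.008)&~dark,'tray'); rect(dark&(h>.02),'handle'); rect((h>0.03)&~dark,'tins')
for n,b in (('pink',(190,170,218,193)),('orange',(219,244,240,267))):
    p,c=reg(*b); s=c.max(1)-c.min(1); rect(s>80,n)
p,c=reg(290,150,380,240);h=p[:,2]-bz
rect((h>.155),'bar'); rect((h>.02)&(h<.04),'deck');rect((h>.06)&(h<.08),'cheeks');rect((h>.02)&(h<.09),'all')
crop('top0',290,145,385,240,6,'nestc')
crop('top0',170,165,250,270,5,'trayc')
```

```text
bench z 0.001085450206033567
tray 783 ((580.25927734375, 209.94996643066406), (195.81863403320312, 120.7700424194336), 5.999726295471191) zmed 0.03481194791003972 ctr [0.5993 0.2119 0.0314]
handle 58 ((523.5377197265625, 211.7338104248047), (12.523530960083008, 37.97086715698242), 89.66460418701172) zmed 0.05076689390578526 ctr [0.5243 0.2112 0.0503]
tins 407 ((568.99951171875, 192.56182861328125), (177.0154266357422, 76.08070373535156), 11.596363067626953) zmed 0.04510587274640154 ctr [0.5976 0.209  0.0448]
pink 160 ((718.9801635742188, 197.5238494873047), (41.4552116394043, 38.89480209350586), 3.8323612213134766) zmed 0.042613671437982226 ctr [0.7187 0.198  0.0422]
orange 185 ((500.0321350097656, 127.68524932861328), (45.84812927246094, 41.55561828613281), 88.58016204833984) zmed 0.04239043458671632 ctr [0.5008 0.1254 0.0414]
bar 786 ((613.5908813476562, -173.35501098632812), (176.36570739746094, 30.551387786865234), 83.4101791381836) zmed 0.18794798807340052 ctr [ 0.613  -0.1726  0.1875]
deck 1802 ((671.885009765625, -187.10153198242188), (161.1689910888672, 203.62477111816406), 84.00392150878906) zmed 0.02997444361673418 ctr [ 0.6759 -0.1806  0.0299]
cheeks 598 ((673.7069091796875, -171.52601623535156), (157.91928100585938, 201.8136444091797), 82.93685150146484) zmed 0.06952641952644867 ctr [ 0.6999 -0.1845  0.0691]
all 2736 ((672.5191650390625, -179.55691528320312), (176.27706909179688, 203.9546661376953), 84.01665496826172) zmed 0.03244012109442884 ctr [ 0.6857 -0.182   0.0417]
```

View pics/nestc.png

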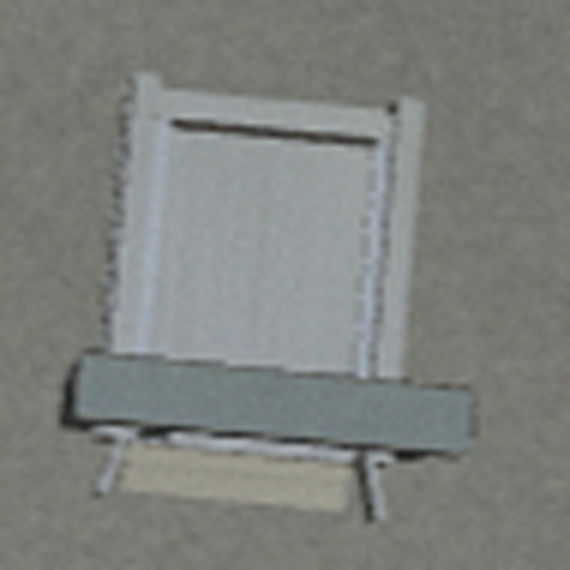

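View pics/trayc.png

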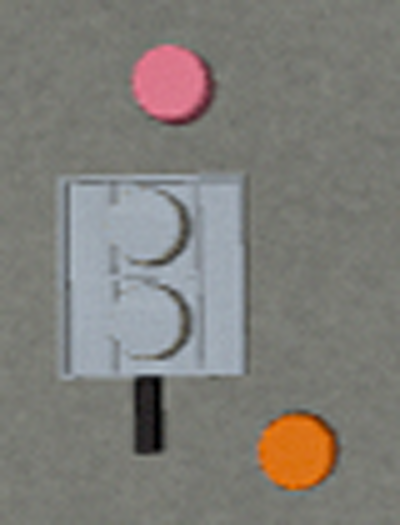

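>>> step_arm --steps '[[[35,30,5],0.18,1],[[75,60,10],0.36,1],[[115,90,15],0.54,1],[[155,120,20],0.72,1],[[195,150,25],0.9,1],[[235,180,30],1.08,1],[[275,210,35],1.26,1],[[310,240,40],1.44,1],[[345,270,40],1.62,1],[[380,300,40],1.8,1],[[410,330,40],1.98,1],[[430,345,40],2.16,1]]'

```text
time_s: 1.65
position: [0.6009, -0.1763, 0.3429]
eef_rot: [[-0.79, 0.613, -0.001], [0.613, 0.79, -0.0], [0.001, -0.001, -1.0]]
ft_force: [0.5, -0.6, 0.0]
grip_width: 0.0855
```

>>> step_arm --steps '[[[5,5,0],0.18,1],[[10,5,0],0.36,1],[[10,5,0],0.54,0.6],[[10,5,0],0.54,0.6],[[10,5,0],0.54,0.6]]'

```text
time_s: 2.28
position: [0.6109, -0.1713, 0.3428]
eef_rot: [[-0.992, 0.124, -0.001], [0.124, 0.992, -0.001], [0.001, -0.001, -1.0]]
ft_force: [0.4, 0.0, 0.5]
grip_width: 0.051
```

Run:
```python
from h import *
np.set_printoptions(precision=4,suppress=True)
o=r.get_obs();print(o['time_s'],o['position'],o['joint_positions'],o['eef_rot'],o['joint_vel'],o['grip_width'])
save('wrist','wrist1')
```

```text
2.275 [ 0.6109 -0.1713  0.3428] [-23.2095  23.1499  19.1501  86.0527  -0.0719 -16.0899] [[-0.9923  0.1239 -0.0013]
 [ 0.1239  0.9923 -0.0008]
 [ 0.0012 -0.001  -1.    ]] [-0.0721 -0.2578  0.0144 -0.0276  0.0081 -0.6103] 0.050989061768657515
```

View pics/wrist1.png

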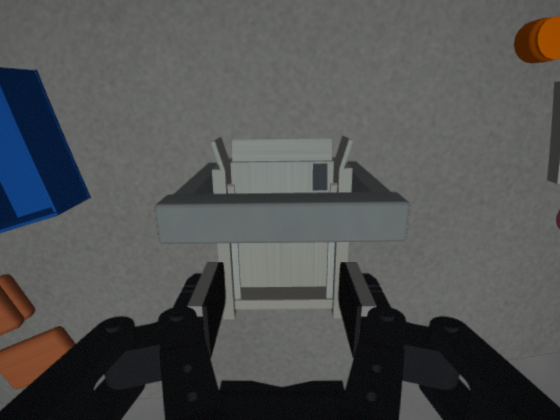

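Run:
```python
from h import *
np.set_printoptions(precision=4,suppress=True)
z=ld('wrist1');W=cloud(z)*1000;im=z['im']
def at(u,v): print((u,v),W[v,u].round(1))
for q in ((280,150),(280,222),(225,210),(340,210),(280,260),(260,270),(320,175)): at(*q)
p=W.reshape(-1,3)
uv=np.indices(W.shape[:2]); m=(W[...,2]>170)&(W[...,2]<200)&(uv[0]<255)
R=cv2.minAreaRect(W[m][:,:2].astype(np.float32));print('bar',R,np.median(W[m][:,2]))
from math import *
# line fits bar edges
yaw=-6.2*pi/180
O=np.array([599,-171.7])
def N(P,yaw,O):
    c,s=cos(yaw),sin(yaw);d=P[...,:2]-O
    return np.stack([d[...,0]*c+d[...,1]*s,-d[...,0]*s+d[...,1]*c,P[...,2]],-1)
def edges(P,lab,n):
    # per-slice extremes
    Q=N(P,yaw,O);
    for ax,nm in ((0,'x-extremes along y'),(1,'y-extremes along x')):
        t=Q[:,1-ax];b=np.linspace(np.percentile(t,3),np.percentile(t,97),n+1);L=[];H=[];T=[]
        for i in range(n):
            k=(t>=b[i])&(t<b[i+1])
            if k.sum()>2: T.append((b[i]+b[i+1])/2);L.append(Q[k,ax].min());H.append(Q[k,ax].max())
        for a in (L,H):
            f=np.polyfit(T,a,1); f=np.polyfit(np.array(T)[abs(np.polyval(f,T)-a)<3],np.array(a)[abs(np.polyval(f,T)-a)<3],1)
            print(lab,nm,'slope deg %.2f  at0 %.1f'%(degrees(atan(f[0])),f[1]), 'mid %.1f'%np.polyval(f,np.mean(T)))
edges(W[m],'bar wrist',14)
zt=ld('top0');T=cloud(zt)*1000;S=T[150:240,290:380].reshape(-1,3);S=S[~np.isnan(S[:,0])]
edges(S[S[:,2]>170],'bar top',14)
c=S[(S[:,2]>62)&(S[:,2]<76)];Q=N(c,yaw,O);c=c[(Q[:,0]>40)&(Q[:,0]<170)];edges(c,'cheek top',10)
```

```text
(280, 150) [ 587.5 -170.6   25.2]
(280, 222) [ 613.4 -173.   185.9]
(225, 210) [ 600.1 -209.   186.5]
(340, 210) [ 609.1 -131.7  187.9]
(280, 260) [ 717.9 -186.9   30.1]
(260, 270) [ 728.3 -212.8   30. ]
(320, 175) [ 619.3 -129.9   32.1]
bar ((613.9093017578125, -171.7530517578125), (176.78826904296875, 30.262489318847656), 83.49028778076172) 186.72197283626926
bar wrist x-extremes along y slope deg 0.16  at0 -0.1 mid -0.1
bar wrist x-extremes along y slope deg 0.26  at0 29.7 mid 29.7
bar wrist y-extremes along x slope deg -0.56  at0 -85.8 mid -85.9
bar wrist y-extremes along x slope deg -0.64  at0 89.0 mid 88.9
bar top x-extremes along y slope deg 0.26  at0 -0.1 mid -0.1
bar top x-extremes along y slope deg 0.21  at0 29.1 mid 29.1
bar top y-extremes along x slope deg -3.94  at0 -85.1 mid -86.1
bar top y-extremes along x slope deg 7.30  at0 84.1 mid 85.9Traceback (most recent call last):
  File "<stdin>", line 30, in <module>
  File "<stdin>", line 25, in edges
    raise TypeError("expected non-empty vector for x")
TypeError: expected non-empty vector for x
```

Run:
```python
from h import *
crop('wrist1',150,120,410,330,3,'w1c')
```

```text
(no output)
```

View pics/w1c.png

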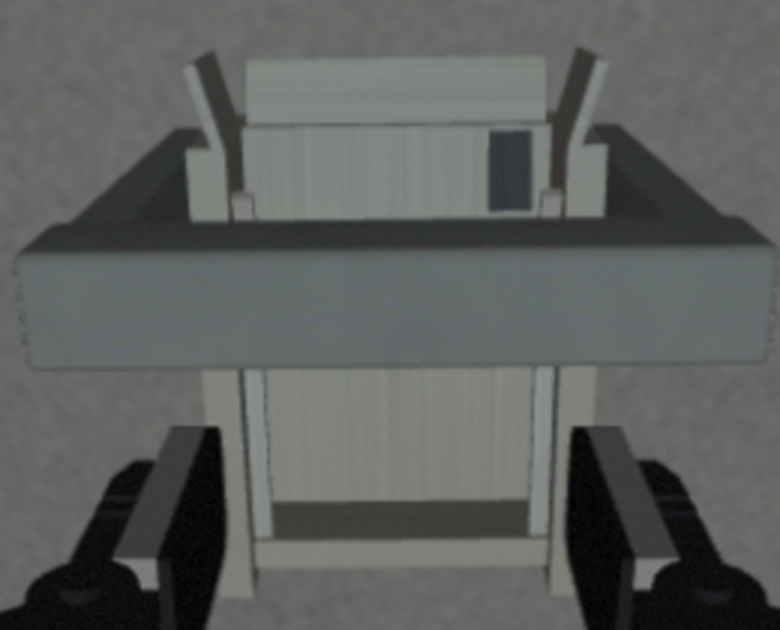

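>>> step_arm --steps '[[[0,35,0],0.02,0.6],[[-5,80,0],0.04,0.6],[[-10,125,0],0.06,0.6],[[-20,170,0],0.08,0.6],[[-30,215,0],0.1,0.6],[[-40,260,-10],0.12,0.6],[[-50,300,-20],0.124,0.6],[[-55,340,-30],0.124,0.6],[[-60,370,-40],0.124,0.6],[[-60,382,-45],0.124,0.6],[[-60,382,-45],0.124,0.6],[[-60,382,-45],0.124,0.6]]'

```text
time_s: 3.82
position: [0.5512, 0.2098, 0.2982]
eef_rot: [[-1.0, 0.001, -0.001], [0.001, 1.0, -0.001], [0.001, -0.001, -1.0]]
ft_force: [-0.2, 0.0, -0.0]
grip_width: 0.0514
```

Run:
```python
from h import *
np.set_printoptions(precision=4,suppress=True)
o=r.get_obs();print(o['time_s'],o['position'],o['joint_positions'],o['eef_rot'],o['joint_vel'],o['grip_width'])
save('wrist','wrist2')
z=ld('wrist2');W=cloud(z)*1000
for q in ((280,150),(280,180),(280,200),(280,220),(280,240),(280,260)): print(q,W[q[1],q[0]])
```

```text
3.825 [0.5512 0.2098 0.2982] [12.7117 18.8678  6.1955 77.3792 -0.0545 12.7691] [[-1.      0.001  -0.0007]
 [ 0.001   1.     -0.0011]
 [ 0.0007 -0.0011 -1.    ]] [-0.3552 -0.1497  0.0427 -0.003   0.0936 -0.1028] 0.05141543791590067
(280, 150) [518.2699 207.9938  48.2868]
(280, 180) [557.1933 207.6531   1.5086]
(280, 200) [566.9041 207.8732  44.2847]
(280, 220) [587.4198 207.8291  44.0284]
(280, 240) [613.8622 207.7045  31.7312]
(280, 260) [630.514  207.74    44.5269]
```

View pics/wrist2.png

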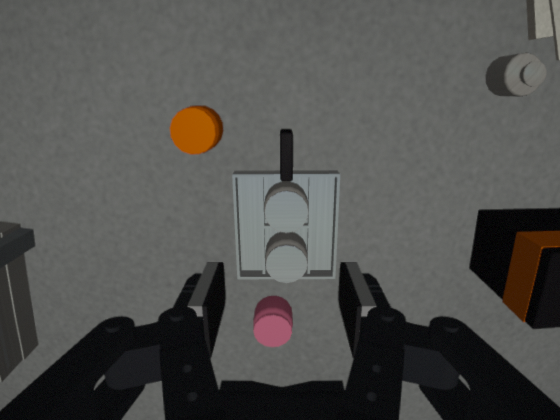

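Run:
```python
from h import *
np.set_printoptions(precision=1,suppress=True)
z=ld('wrist2');W=cloud(z)*1000;im=z['im']
crop('wrist2',220,115,350,290,4,'w2c')
m=np.zeros(W.shape[:2],bool);m[120:190,270:305]=1
k=m&(W[...,2]>44)&(im.sum(2)<110)
print('handle',cv2.minAreaRect(W[k][:,:2].astype(np.float32)),W[k].mean(0))
# columns
for v in range(128,166,4):
    u=np.where(k[v])[0]; 
    if len(u): print(v,u.min(),u.max(),W[v,u.min()],W[v,u.max()])
m[:]=0;m[165:285,225:350]=1
k=m&(W[...,2]>8)&(W[...,2]<26)&(im.sum(2)>110)
print('tray',cv2.minAreaRect(W[k][:,:2].astype(np.float32)))
```

```text
handle ((523.6475830078125, 213.52037048339844), (11.073533058166504, 44.61337661743164), 89.89126586914062) [522.8 213.7  50.7]
132 280 291 [502.1 208.   48.1] [501.9 217.9  49.8]
136 281 292 [505.4 208.9  50.4] [505.5 218.8  49.7]
140 281 292 [508.9 208.9  51.5] [509.  218.8  50.7]
144 280 292 [512.5 208.   50.9] [512.5 218.8  51.2]
148 281 292 [516.1 208.9  50.8] [516.2 218.9  49.8]
152 280 292 [519.9 208.   49.7] [520.  218.9  49.1]
156 281 292 [523.5 208.9  50.2] [523.5 218.9  49.9]
160 281 292 [527.2 208.9  49.9] [527.1 218.9  50.3]
164 281 292 [530.9 208.9  49.5] [530.9 219.   49.7]
tray ((606.6468505859375, 213.89520263671875), (120.74715423583984, 110.46060943603516), 0.31871283054351807)
```

View pics/w2c.png

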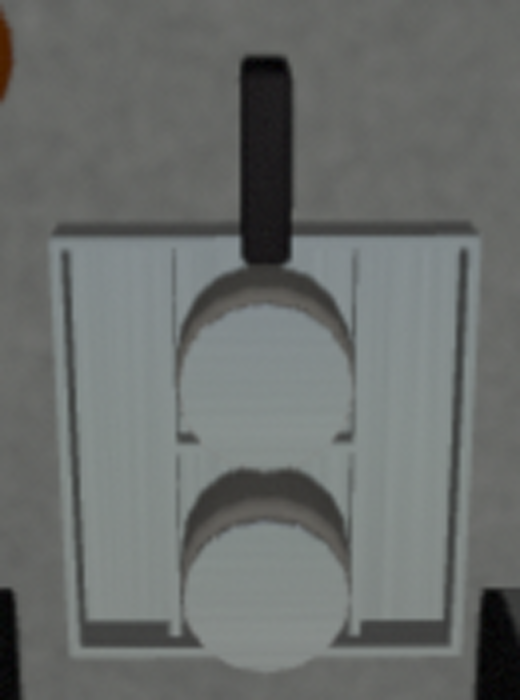

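>>> step_arm --steps '[[[-20,2,-20],0,0.6],[[-35,3,-60],0,0.6],[[-35,3,-105],0,0.6],[[-35,3,-150],0,0.6],[[-35,3,-185],0,0.6],[[-35,3,-205],0,0.6],[[-35,3,-212],0,0.6],[[-35,3,-212],0,0.6]]'

```text
time_s: 4.88
position: [0.5166, 0.2123, 0.0866]
eef_rot: [[-1.0, 0.002, -0.0], [0.002, 1.0, -0.001], [0.0, -0.001, -1.0]]
ft_force: [-0.5, 0.1, -1.2]
grip_width: 0.0513
```

Run:
```python
from h import *
o=r.get_obs();print(o['time_s'],o['position'],o['ft_force'])
save('wrist','wrist3');save('side','side3')
```

```text
4.875 [0.51660754 0.21226138 0.08656919] [-0.48461234  0.09377666 -1.18499964]
```

View pics/wrist3.png

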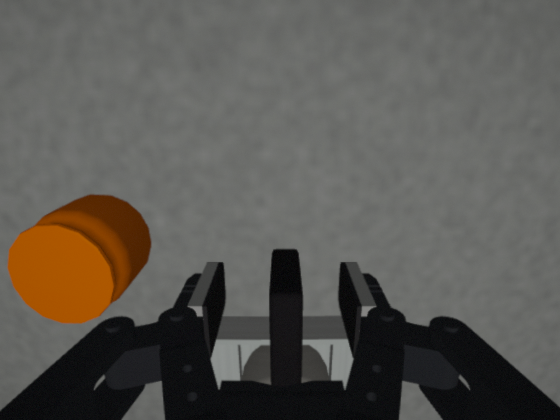

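View pics/side3.png

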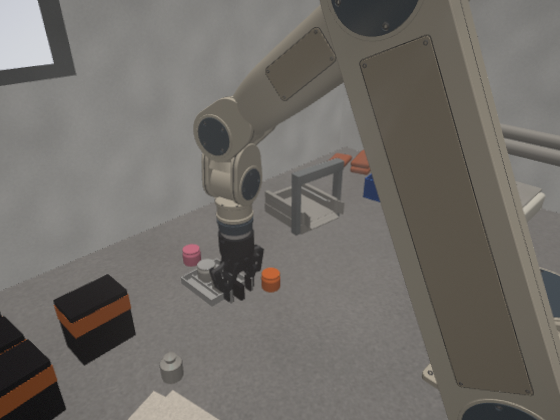

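>>> step_arm --steps '[[[0,0,0],0,0.4],[[0,0,0],0,0.2],[[0,0,0],0,0.1],[[0,0,0],0,0.0],[[0,0,0],0,0],[[0,0,0],0,0]]' --newtons 120

```text
time_s: 5.72
position: [0.5172, 0.2129, 0.088]
eef_rot: [[-1.0, 0.001, 0.002], [0.001, 1.0, -0.0], [-0.002, -0.0, -1.0]]
ft_force: [-1.3, 0.8, 5.6]
grip_width: 0.0108
```

>>> step_arm --steps '[[[0,0,2],0,0],[[0,0,6],0,0],[[0,0,12],0,0],[[0,0,20],0,0],[[0,0,28],0,0],[[0,0,34],0,0],[[0,0,38],0,0],[[0,0,40],0,0]]'

```text
time_s: 6.72
position: [0.5172, 0.2129, 0.1283]
eef_rot: [[-1.0, 0.001, 0.002], [0.001, 1.0, -0.0], [-0.002, -0.0, -1.0]]
ft_force: [0.2, -0.5, -2.9]
grip_width: 0.0108
```

Run:
```python
from h import *
o=r.get_obs();print(o['time_s'],o['position'],o['ft_force'],o['moment'],o['grip_width'])
save('wrist','wrist4');save('side','side4')
crop('side4',120,190,340,350,3.5,'s4c')
```

```text
6.725 [0.51717459 0.21287778 0.12826056] [ 0.22342422 -0.46107778 -2.91708135] [0.00168735 0.23493196 0.02627863] 0.010782355984185674
```

View pics/wrist4.png

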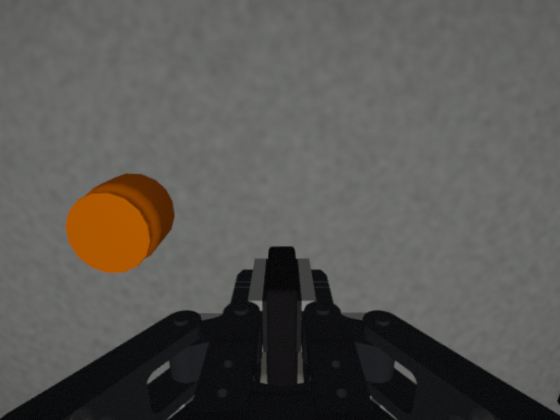

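View pics/s4c.png

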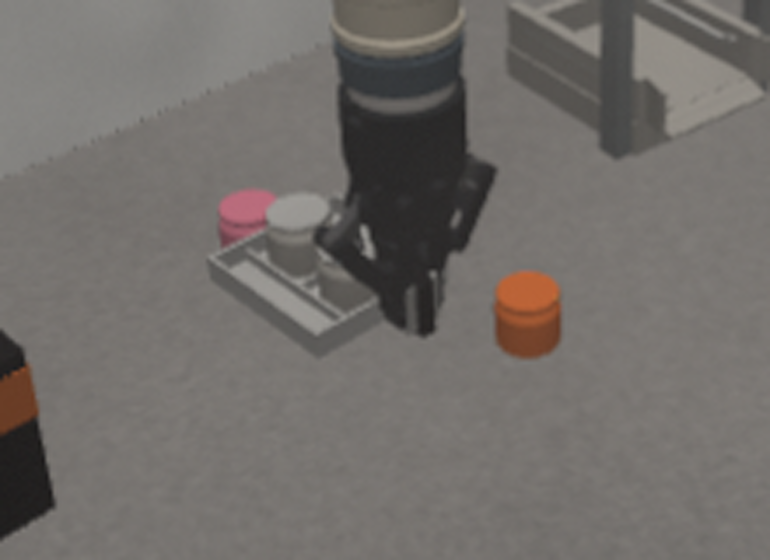

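>>> step_arm --steps '[[[-1,-3,5],0,0],[[-3,-10,12],0,0],[[-6,-22,20],-0.005,0],[[-12,-40,28],-0.01,0],[[-19,-62,33],-0.02,0],[[-26,-86,35],-0.03,0],[[-33,-110,35],-0.04,0],[[-39,-132,35],-0.05,0],[[-45,-151,35],-0.055,0],[[-50,-166,35],-0.06,0],[[-53,-176,35],-0.06,0],[[-54,-182,35],-0.06,0]]'

```text
time_s: 8.32
position: [0.463, 0.0303, 0.1633]
eef_rot: [[-0.998, 0.062, 0.003], [0.062, 0.998, -0.0], [-0.003, -0.0, -1.0]]
ft_force: [0.3, -0.3, -3.4]
grip_width: 0.011
```

>>> step_arm --steps '[[[-1,-5,0],0,0],[[-4,-15,0],0,0],[[-9,-30,0],-0.005,0],[[-15,-50,0],-0.01,0],[[-22,-73,0],-0.02,0],[[-29,-97,-3],-0.03,0],[[-36,-120,-8],-0.04,0],[[-42,-141,-13],-0.045,0],[[-47,-158,-18],-0.05,0],[[-51,-171,-21],-0.052,0],[[-53,-178,-22],-0.052,0],[[-53,-180,-22],-0.052,0]]'

```text
time_s: 9.82
position: [0.4099, -0.15, 0.1413]
eef_rot: [[-0.993, 0.114, 0.003], [0.114, 0.993, -0.0], [-0.003, 0.0, -1.0]]
ft_force: [0.3, -0.4, -2.6]
grip_width: 0.0107
```

Run:
```python
from h import *
np.set_printoptions(precision=4,suppress=True)
o=r.get_obs();print(o['time_s'],o['position'],o['eef_rot'][:,0],o['ft_force'],o['grip_width'],o['joint_positions'])
save('top','top5');save('side','side5')
```

```text
9.825 [ 0.4099 -0.15    0.1413] [-0.9935  0.1139 -0.0027] [ 0.2745 -0.3743 -2.5757] 0.010749551209547854 [-31.1799  10.4619 -30.1978  49.2025   0.0643 -24.6393]
```

View pics/top5.png

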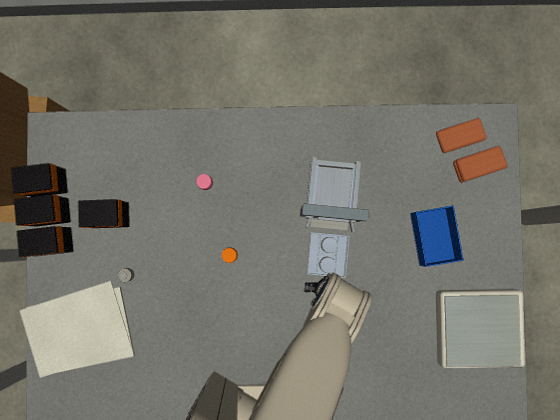

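View pics/side5.png

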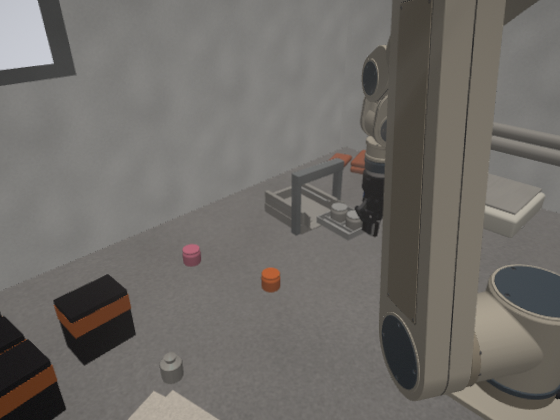

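Run:
```python
from h import *
np.set_printoptions(precision=3,suppress=True)
z=ld('top5');W=cloud(z)*1000;im=z['im'].astype(int)
crop('top5',285,195,375,300,5,'t5c')
yaw=np.radians(-6.4);c,s=np.cos(yaw),np.sin(yaw);O=np.array([599,-171.7])
P=W[228:276,300:352].reshape(-1,3);P=P[~np.isnan(P[:,0])]
d=P[:,:2]-O;Q=np.c_[d[:,0]*c+d[:,1]*s,-d[:,0]*s+d[:,1]*c,P[:,2]]
k=(Q[:,2]>48)&(Q[:,0]<-34)&(Q[:,0]>-170)
print(cv2.minAreaRect(Q[k][:,:2].astype(np.float32)))
for a in range(-165,-35,10):
    m=(Q[:,0]>a)&(Q[:,0]<=a+10)&(Q[:,2]>48); q=Q[m]
    print(a+5,m.sum(),'y',q[:,1].min(),q[:,1].max(),'rim z', np.median(q[abs(q[:,1])>52][:,2]),'floor',np.median(q[(abs(q[:,1])<45)&(abs(q[:,1])>30)][:,2]),'max',q[:,2].max())
```

```text
((-101.42428588867188, -1.1841964721679688), (119.96920013427734, 110.7103042602539), 0.09144338965415955)
-160 57 y -53.202586514397424 53.859480355769875 rim z 63.04490232584037 floor 57.698580789386945 max 78.01890753272001
-150 119 y -56.61081594312414 54.09057975913919 rim z 70.09095884596749 floor 56.623911740489305 max 106.42912503916713
-140 145 y -56.088584264281735 53.06756483282801 rim z 71.90574174886599 floor 56.79228272670534 max 474.2403378980631
-130 158 y -55.53476469948086 53.776037256067454 rim z 68.55444734364214 floor 57.255974354657454 max 488.01714188296575
-120 134 y -54.6614300301601 53.748399715681174 rim z 64.09665171047685 floor 57.43965042253962 max 103.85293323906852
-110 138 y -55.47689197789974 53.42611734257118 rim z 74.07503164141383 floor 56.10721052280677 max 104.4797534978823
-100 136 y -55.36415025109611 53.979183145121546 rim z 66.93499365862453 floor 56.91477741817231 max 74.09252935010046
-90 131 y -54.56150417179135 53.97785480293994 rim z 68.9613429980277 floor 55.684249873848124 max 107.81075181060461
-80 136 y -55.746310717761965 53.08605818786681 rim z 70.73417828546191 floor 57.17557956956698 max 106.81822038532007
-70 135 y -55.020393493525305 54.20478710889134 rim z 71.00441161711402 floor 56.49131915425687 max 106.80412651282123
-60 135 y -54.77388804506447 54.23104514314163 rim z 67.40587766364092 floor 56.996368869037696 max 104.90692977165827
-50 130 y -56.100027960840286 53.10554231069204 rim z 69.28195068527243 floor 57.41860749641226 max 107.98679138152644
-40 53 y -54.378702560756835 53.564260348311265 rim z 71.04238630461946 floor 69.71718185957454 max 81.25307058378972
```

View pics/t5c.png

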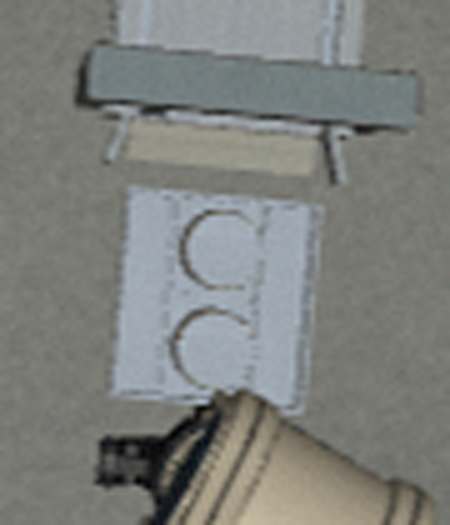

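>>> step_arm --steps '[[[0,0,-3],0,0],[[0,1,-8],0,0],[[0,1,-14],0,0],[[1,1,-19],0,0],[[3,1,-21],0,0],[[7,0.5,-21.5],0,0],[[13,0,-21.5],0,0],[[21,-1,-21.5],0,0],[[30,-2,-21.5],0,0],[[38,-3,-21.5],0,0],[[43,-3.8,-21.5],0,0],[[45,-4,-21.5],0,0]]'

```text
time_s: 11.42
position: [0.4554, -0.1537, 0.1198]
eef_rot: [[-0.994, 0.113, 0.003], [0.113, 0.994, -0.0], [-0.003, 0.0, -1.0]]
ft_force: [1.0, 0.1, -3.3]
grip_width: 0.0105
```

Run:
```python
from h import *
np.set_printoptions(precision=4,suppress=True)
o=r.get_obs();print(o['time_s'],o['position'],o['eef_rot'][:,0],o['ft_force'],o['grip_width'])
save('top','top6');save('side','side6')
crop('top6',285,165,375,270,5,'t6c')
crop('side6',250,140,430,260,4,'s6c')
```

```text
11.425 [ 0.4554 -0.1537  0.1198] [-0.9936  0.1133 -0.0027] [ 0.9985  0.122  -3.2543] 0.010465999970826215
```

View pics/t6c.png

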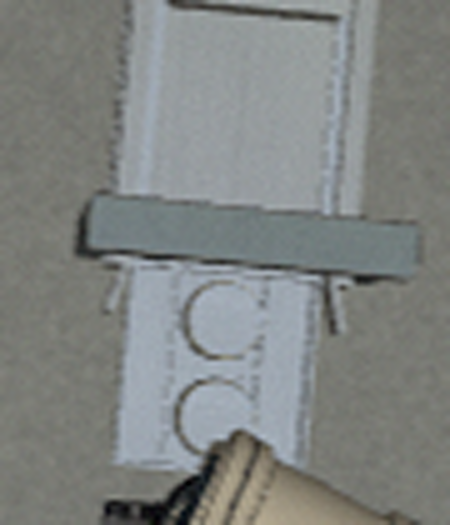

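View pics/s6c.png

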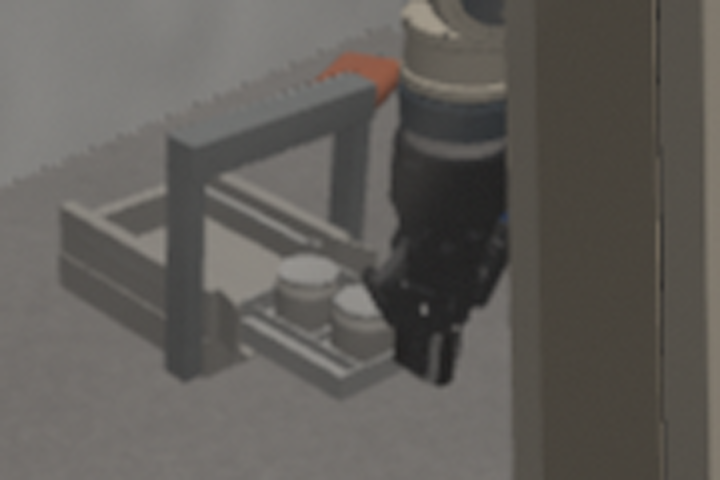

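>>> step_arm --steps '[[[2,-0.2,0],0,0],[[6,-0.7,0],0,0],[[11,-1.2,0],0,0],[[16,-1.8,0],0,0],[[21,-2.4,0],0,0],[[26,-2.9,0],0,0],[[31,-3.5,0],0,0],[[36,-4,0],0,0],[[40,-4.5,0],0,0],[[40,-4.5,0],0,0]]'

```text
time_s: 12.78
position: [0.4957, -0.1582, 0.1198]
eef_rot: [[-0.994, 0.113, 0.003], [0.113, 0.994, -0.0], [-0.003, 0.0, -1.0]]
ft_force: [1.2, 1.2, -1.6]
grip_width: 0.0105
```

Run:
```python
from h import *
np.set_printoptions(precision=4,suppress=True)
o=r.get_obs();print(o['time_s'],o['position'],o['eef_rot'][:,0],o['ft_force'],o['moment'],o['grip_width'])
save('top','top7');save('side','side7')
crop('top7',285,165,375,270,5,'t7c')
crop('side7',250,140,430,260,4,'s7c')
```

```text
12.775 [ 0.4957 -0.1582  0.1198] [-0.9936  0.1132 -0.0033] [ 1.1662  1.1736 -1.5918] [ 0.0607 -0.1841  0.0108] 0.010510751344704123
```

View pics/t7c.png

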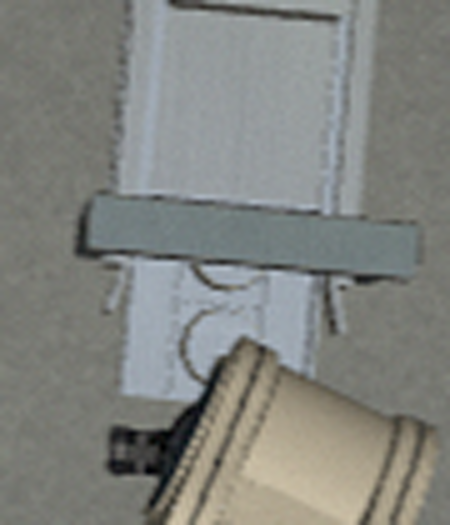

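View pics/s7c.png

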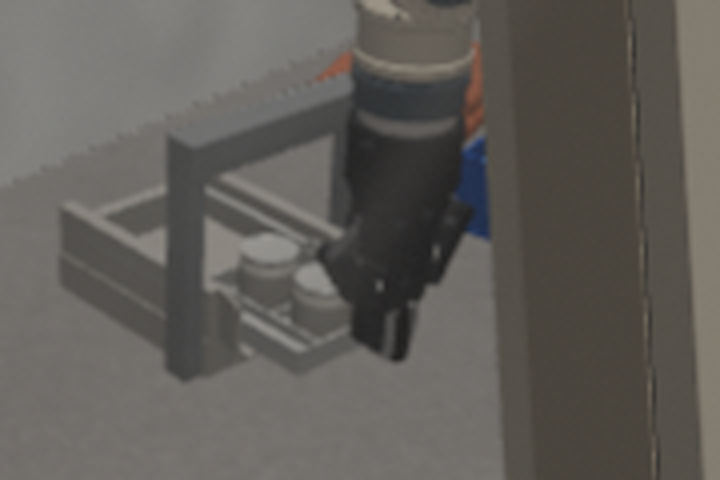

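Run:
```python
from h import *
np.set_printoptions(precision=3,suppress=True)
yaw=np.radians(-6.4);c,s=np.cos(yaw),np.sin(yaw);O=np.array([599,-171])
for f in('side7','top7','side6','side5'):
    z=ld(f);W=cloud(z)*1000;P=W.reshape(-1,3);P=P[~np.isnan(P[:,0])]
    d=P[:,:2]-O;Q=np.c_[d[:,0]*c+d[:,1]*s,-d[:,0]*s+d[:,1]*c,P[:,2]]
    t={'7':-106,'6':-146,'5':-191}[f[-1]]
    for a in range(90,420,20):
        q=Q[(Q[:,2]>a)&(Q[:,2]<=a+20)&(Q[:,0]<-8)&(Q[:,0]>-300)&(abs(Q[:,1])<60)]
        if len(q)>5: print(f,a,len(q),'x-TCP',np.percentile(q[:,0],[0,3,97,100])-t,'y',np.percentile(q[:,1],[3,97]))
```

```text
side7 90 154 x-TCP [-15.459 -13.832  11.628  15.799] y [-36.716  44.901]
side7 110 197 x-TCP [-20.82  -17.225  11.078  20.764] y [-46.873  57.494]
side7 130 215 x-TCP [-21.472 -19.207   3.244   8.237] y [-54.693  56.691]
side7 150 144 x-TCP [-22.033 -17.919   8.207  10.355] y [-26.111  46.03 ]
side7 170 169 x-TCP [-38.341 -36.274  15.208  20.753] y [-8.968 41.792]
side7 190 220 x-TCP [-38.97  -36.784  19.579  25.209] y [-9.249 41.838]
side7 210 257 x-TCP [-37.312 -36.224  24.801  35.423] y [-15.897  38.511]
side7 230 174 x-TCP [-37.162 -35.345  15.917  19.335] y [-8.769 38.045]
side7 250 245 x-TCP [-39.061 -36.847  21.749  27.957] y [-14.633  39.068]
side7 270 220 x-TCP [-37.475 -35.858  16.408  25.957] y [-9.99  37.764]
side7 290 221 x-TCP [-45.435 -41.701  32.615  36.958] y [-1.518 40.167]
side7 310 221 x-TCP [-47.124 -44.169  43.447  52.262] y [ 3.737 51.758]
side7 330 288 x-TCP [-46.603 -43.274  48.115  54.075] y [ 9.682 55.329]
side7 350 316 x-TCP [-44.608 -42.259  46.605  54.205] y [11.339 54.089]
side7 370 278 x-TCP [-42.899 -39.979  46.785  54.799] y [13.662 52.748]
side7 390
[... 2432 characters left out ...]
 [-32.215 -29.879  28.024  35.248] y [16.884 36.913]
side5 250 134 x-TCP [-30.446 -28.224  19.36   24.055] y [19.403 37.034]
side5 270 175 x-TCP [-30.395 -27.832  24.144  33.004] y [23.051 38.751]
side5 290 161 x-TCP [-29.641 -27.569  21.58   27.02 ] y [23.354 37.108]
side5 310 177 x-TCP [-31.741 -28.215  33.207  35.746] y [ 9.28  39.536]
side5 330 137 x-TCP [-33.386 -32.201  46.383  51.57 ] y [16.422 53.142]
side5 350 228 x-TCP [-33.883 -31.154  50.257  55.975] y [23.766 55.539]
side5 370 259 x-TCP [-32.726 -30.811  50.902  55.726] y [20.048 55.449]
side5 390 212 x-TCP [-32.329 -28.669  49.153  54.592] y [20.453 53.529]
side5 410 192 x-TCP [-29.188 -28.423  44.452  51.648] y [22.744 53.337]
```

>>> step_arm --steps '[[[2,-0.2,0],0,0],[[6,-0.7,0],0,0],[[11,-1.2,0],0,0],[[17,-1.9,0],0,0],[[23,-2.6,0],0,0],[[29,-3.2,0],0,0],[[35,-3.9,0],0,0],[[41,-4.6,0],0,0],[[47,-5.3,0],0,0],[[52,-5.8,0],0,0],[[55,-6.2,0],0,0],[[55,-6.2,0],0,0]]'

```text
time_s: 14.38
position: [0.5508, -0.1645, 0.1199]
eef_rot: [[-0.994, 0.113, 0.004], [0.113, 0.994, -0.0], [-0.004, -0.0, -1.0]]
ft_force: [0.6, 0.9, -2.0]
grip_width: 0.0105
```

Run:
```python
from h import *
np.set_printoptions(precision=4,suppress=True)
o=r.get_obs();print(o['time_s'],o['position'],o['eef_rot'][:,0],o['ft_force'],o['moment'],o['grip_width'],o['joint_positions'])
save('top','top8');save('side','side8')
crop('top8',285,145,375,250,5,'t8c')
crop('side8',240,130,420,250,4,'s8c')
```

```text
14.375 [ 0.5508 -0.1645  0.1199] [-0.9936  0.1132 -0.0039] [ 0.6383  0.9314 -2.043 ] [ 0.0504 -0.0899 -0.045 ] 0.010514985100305844 [-25.0162  23.5658 -14.0054  52.2191   0.07   -18.5135]
```

View pics/t8c.png

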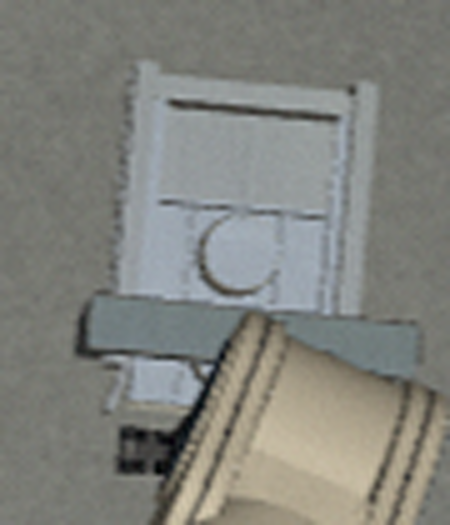

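View pics/s8c.png

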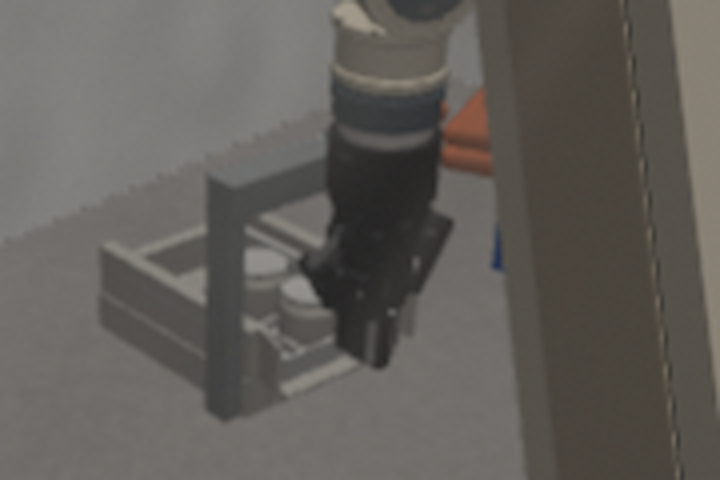

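>>> step_arm --steps '[[[0,0,-0.7],0,0],[[0,0,-1.3],0,0],[[0,0,-1.3],0,0.05],[[0,0,-1.3],0,0.15],[[0,0,-1.3],0,0.3],[[0,0,-1.3],0,0.35],[[0,0,-1.3],0,0.35]]' --newtons 40

```text
time_s: 15.35
position: [0.5506, -0.1645, 0.1188]
eef_rot: [[-0.994, 0.113, 0.004], [0.113, 0.994, -0.001], [-0.004, -0.0, -1.0]]
ft_force: [0.4, 1.2, 0.2]
grip_width: 0.03
```

Run:
```python
from h import *
np.set_printoptions(precision=4,suppress=True)
o=r.get_obs();print(o['time_s'],o['position'],o['eef_rot'][:,0],o['ft_force'],o['moment'],o['grip_width'])
save('wrist','wrist9')
```

```text
15.35 [ 0.5506 -0.1645  0.1188] [-0.9936  0.1133 -0.004 ] [0.3631 1.175  0.1753] [-0.0065 -0.0066 -0.0115] 0.0300451969446471
```

View pics/wrist9.png

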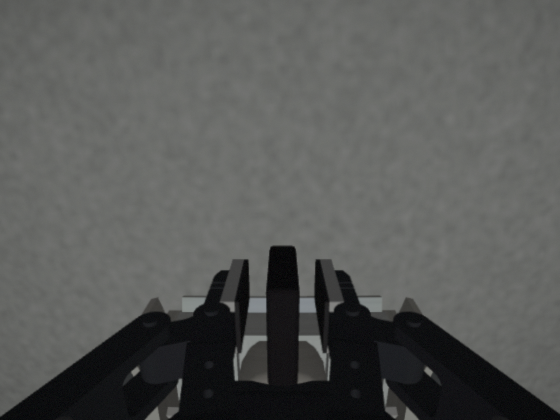

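>>> step_arm --steps '[[[-3,0.3,0],0,0.35],[[-10,1.1,0],0,0.35],[[-20,2.3,0],0,0.35],[[-32,3.6,0],0,0.35],[[-45,5.1,0],0,0.35],[[-60,6.7,0],0,0.35],[[-75,8.4,0],0,0.35],[[-88,9.9,0],0,0.35],[[-95,10.7,0],0,0.35],[[-95,10.7,0],0,0.35]]'

```text
time_s: 16.65
position: [0.4554, -0.1538, 0.1189]
eef_rot: [[-0.994, 0.114, 0.004], [0.114, 0.994, -0.001], [-0.004, -0.0, -1.0]]
ft_force: [0.7, 0.1, 0.3]
grip_width: 0.0299
```

Run:
```python
from h import *
np.set_printoptions(precision=4,suppress=True)
o=r.get_obs();print(o['time_s'],o['position'],o['eef_rot'][:,0],o['ft_force'],o['grip_width'])
save('wrist','wrist10');save('side','side10')
crop('side10',240,130,420,250,4,'s10c')
z=ld('wrist10');W=cloud(z)*1000;im=z['im'].astype(int)
```

```text
16.65 [ 0.4554 -0.1538  0.1189] [-0.9935  0.1136 -0.0043] [0.7089 0.0603 0.3233] 0.029851787534896382
```

View pics/wrist10.png

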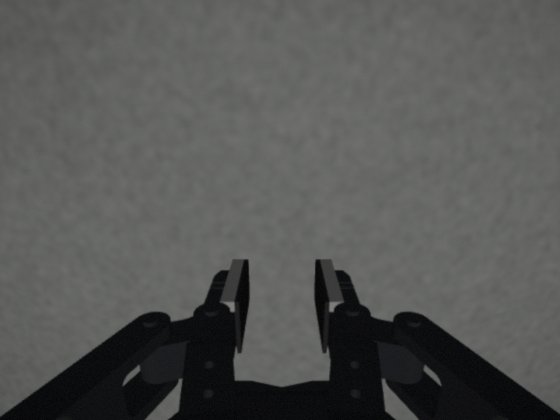

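View pics/s10c.png

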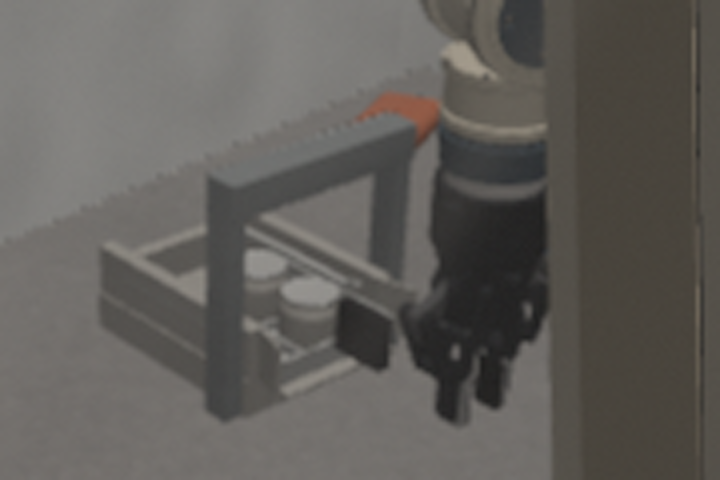

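>>> step_arm --steps '[[[-2,0,-2],-0.17,0.6],[[-4,0,-4],-0.35,0.8],[[-5,0,-6],-0.53,1],[[-5,0,-8],-0.71,1],[[-5,0,-8],-0.89,1],[[-5,0,-8],-1.07,1],[[-5,0,-8],-1.25,1],[[-5,0,-8],-1.42,1],[[-5,0,-8],-1.57,1],[[-5,0,-8],-1.57,1],[[-5,0,-8],-1.57,1]]'

```text
time_s: 18.12
position: [0.4512, -0.154, 0.1108]
eef_rot: [[0.109, 0.994, -0.001], [0.994, -0.109, -0.004], [-0.005, -0.0, -1.0]]
ft_force: [-0.8, -0.0, -0.2]
grip_width: 0.0857
```

Run:
```python
from h import *
np.set_printoptions(precision=3,suppress=True)
o=r.get_obs();print(o['time_s'],o['position'],o['eef_rot'],o['ft_force'],o['grip_width'],o['joint_positions'])
save('wrist','wrist11');save('side','side11')
crop('side11',240,130,440,270,4,'s11c')
yaw=np.radians(-6.4);c,s=np.cos(yaw),np.sin(yaw);O=np.array([599,-171])
def N(P):
    d=P[...,:2]-O;return np.stack([d[...,0]*c+d[...,1]*s,-d[...,0]*s+d[...,1]*c,P[...,2]],-1)
t=N(o['position']*1000);print('TCP nest',t)
for f in ('side11','wrist11'):
    Q=N(cloud(ld(f))*1000).reshape(-1,3);Q=Q[~np.isnan(Q[:,0])]
    for a in range(40,200,10):
        q=Q[(Q[:,2]>a)&(Q[:,2]<=a+10)&(Q[:,0]<-70)&(Q[:,0]>-250)&(abs(Q[:,1])<40)]
        if len(q)>5: print(f,a,len(q),'x-TCP',np.percentile(q[:,0],[0,3,97,100])-t[0])
```

```text
18.125 [ 0.451 -0.154  0.111] [[ 0.109  0.994 -0.001]
 [ 0.994 -0.109 -0.004]
 [-0.005 -0.    -1.   ]] [-0.809 -0.048 -0.169] 0.08571699480694311 [-28.827  16.021 -27.831  46.063  -0.246  67.441]
TCP nest [-148.755    0.425  110.803]
side11 50 38 x-TCP [-55.709 -55.413  47.331  50.403]
side11 60 55 x-TCP [-58.231 -57.79   56.06   57.028]
side11 70 56 x-TCP [-58.405 -57.563  52.873  58.7  ]
side11 80 52 x-TCP [-58.339 -57.683  50.371  53.822]
side11 90 61 x-TCP [-65.805 -60.733  68.846  74.133]
side11 100 98 x-TCP [-64.742 -64.085  71.882  76.139]
side11 110 130 x-TCP [-64.238 -44.801  67.167  69.14 ]
side11 120 103 x-TCP [-63.08  -36.244  68.586  72.556]
side11 130 123 x-TCP [-57.827 -48.332  65.816  70.774]
side11 140 144 x-TCP [-51.164 -46.457  64.06   69.411]
side11 150 76 x-TCP [-50.559 -40.939  64.774  66.958]
side11 160 55 x-TCP [-39.622 -39.454  12.67   18.479]
side11 170 103 x-TCP [-41.385 -39.212  18.024  22.825]
side11 180 97 x-TCP [-38.855 -38.098  20.67   24.442]
side11 190 108 x-TCP [-38.789 -38.419  17.15   25.887]
wrist11 40 6 x-TCP [-44.24  -44.233  42.049  42.063]
wrist11 50 978 x-TCP [-56.963 -50.202  48.455  54.371]
wrist11 60 1658 x-TCP [-57.556 -55.849  53.81   55.932]
wrist11 70 2066 x-TCP [-57.601 -55.804  53.933  55.609]
wrist11 80 2032 x-TCP [-57.512 -52.202  50.761  55.647]
wrist11 90 3099 x-TCP [-75.741 -68.425  66.344  73.297]
wrist11 100 11107 x-TCP [-76.32  -70.901  68.931  73.611]
wrist11 110 11515 x-TCP [-74.883 -68.965  66.062  72.532]
wrist11 120 7356 x-TCP [-68.828 -63.838  60.822  65.547]
wrist11 130 11 x-TCP [-17.34  -16.865  15.084  15.171]
```

View pics/wrist11.png

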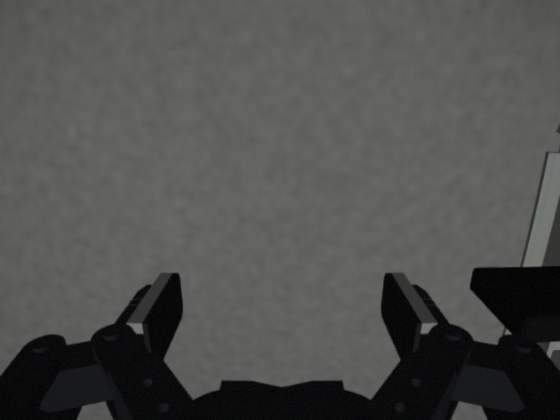

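View pics/s11c.png

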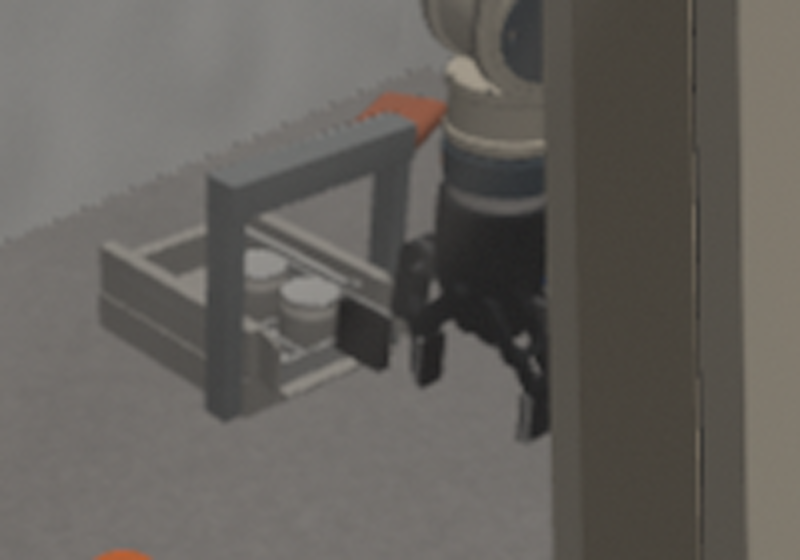

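Run:
```python
from h import *
np.set_printoptions(precision=1,suppress=True)
yaw=np.radians(-6.4);c,s=np.cos(yaw),np.sin(yaw);O=np.array([599,-171])
def N(P):
    d=P[...,:2]-O;return np.stack([d[...,0]*c+d[...,1]*s,-d[...,0]*s+d[...,1]*c,P[...,2]],-1)
for f in ('side11','wrist11'):
    Q=N(cloud(ld(f))*1000).reshape(-1,3);Q=Q[~np.isnan(Q[:,0])]
    for a in range(50,170,4):
        q=Q[(Q[:,2]>a)&(Q[:,2]<=a+4)&(Q[:,0]<-70)&(Q[:,0]>-148)&(abs(Q[:,1])<40)]
        if len(q)>3:
            i=q[:,0].argmax(); print(f,a-111,len(q),'x-TCP',np.percentile(q[:,0],[90,100])+148.8,'y',q[i,1])
Q=N(cloud(ld('side11'))*1000);im=ld('side11')['im'].astype(int)
m=(Q[...,0]<-0)&(Q[...,0]>-80)&(abs(Q[...,1])<15)&(im.sum(2)<130)
print('handle',Q[m][:,0].min(),np.percentile(Q[m][:,0],3),Q[m][:,2].min(),Q[m][:,2].max(), m.sum())
```

```text
side11 -61 7 x-TCP [43.9 44.4] y 4.979618996539825
side11 -57 10 x-TCP [45.3 47.6] y 13.466111083236813
side11 -53 12 x-TCP [53.7 56.3] y 9.061548942839982
side11 -49 8 x-TCP [48.7 57.1] y 8.526872516746874
side11 -45 12 x-TCP [48.4 56. ] y 10.051924569972174
side11 -41 16 x-TCP [51.6 58.7] y 7.578237085283282
side11 -37 13 x-TCP [47.8 52.1] y 10.975633358181227
side11 -33 9 x-TCP [48.7 53.9] y 9.591136920611257
side11 -29 15 x-TCP [47.2 49.7] y 13.905514308713888
side11 -25 9 x-TCP [49.5 51.2] y 12.880147082486992
side11 -21 14 x-TCP [53.5 63.8] y 8.110112294125093
side11 -17 12 x-TCP [65.7 68.3] y 15.353066172295113
side11 -13 16 x-TCP [70.4 74.2] y 13.54186911565701
side11 -9 28 x-TCP [70.5 76.2] y -7.531622084008795
side11 -5 17 x-TCP [71.6 73.3] y 15.026357834583191
side11 -1 22 x-TCP [64.7 67.8] y 17.293833346558436
side11 3 24 x-TCP [67.5 69.2] y 16.345462956552712
side11 7 25 x-TCP [62.9 69. ] y 16.818609843669133
side11 11 23 x-TCP [67.8 72.6] y 13.460644296429397
side11 15 20 x-TCP [63.4 68.1] y 14.439360638076714
side11 19 16 x-TCP [64.  66.5] y 12.807939404424998
side11 2
[... 820 characters left out ...]
 11.800384729753523
wrist11 -21 255 x-TCP [60.2 64.7] y 6.623482939653488
wrist11 -17 773 x-TCP [64.9 72. ] y 12.054890344266761
wrist11 -13 1332 x-TCP [65.6 73.7] y 11.498008433243534
wrist11 -9 2991 x-TCP [65.1 73.6] y 11.549624436556156
wrist11 -5 1741 x-TCP [68.9 73.3] y 11.47843425120637
wrist11 -1 1699 x-TCP [67.3 72.6] y 11.644060772848952
wrist11 3 2471 x-TCP [63.  69.9] y 11.551614558288936
wrist11 7 2626 x-TCP [60.6 67.1] y 11.46030709404731
wrist11 11 1641 x-TCP [60.  64.3] y 12.188380049985906
wrist11 15 651 x-TCP [29.3 61.4] y 12.006974575926753
wrist11 19 6 x-TCP [15.1 15.2] y 20.57329368659878
handle -61.81039169254183 -60.32733195678989 43.697426773834366 82.13611252442621 24
```

>>> step_arm --steps '[[[5,-0.6,-2],0,1],[[14,-1.6,-4],0,1],[[20,-2.2,-4],0,1],[[24,-2.7,-4],0,1],[[28,-3.1,-4],0,1],[[33,-3.7,-4],0,1],[[38,-4.3,-4],0,1],[[43,-4.8,-4],0,1],[[48,-5.4,-4],0,1],[[53,-6,-4],0,1],[[56,-6.3,-4],0,1],[[56,-6.3,-4],0,1]]'

```text
time_s: 19.73
position: [0.5075, -0.1604, 0.1068]
eef_rot: [[0.11, 0.994, -0.0], [0.994, -0.11, -0.005], [-0.005, 0.0, -1.0]]
ft_force: [-0.0, -0.4, -0.1]
grip_width: 0.0849
```

Run:
```python
from h import *
np.set_printoptions(precision=4,suppress=True)
o=r.get_obs();print(o['time_s'],o['position'],o['ft_force'],o['moment'],o['grip_width'])
save('top','top12');save('side','side12')
crop('top12',285,145,375,250,5,'t12c')
crop('side12',240,130,440,270,4,'s12c')
```

```text
19.725 [ 0.5075 -0.1604  0.1068] [-0.003  -0.4147 -0.1381] [-0.0082 -0.0614 -0.0375] 0.08491996360067089
```

View pics/t12c.png

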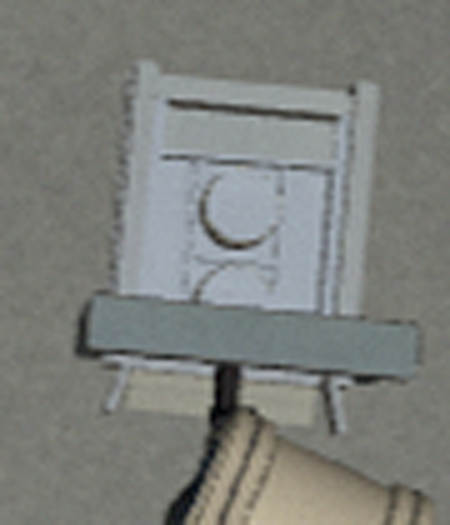

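View pics/s12c.png

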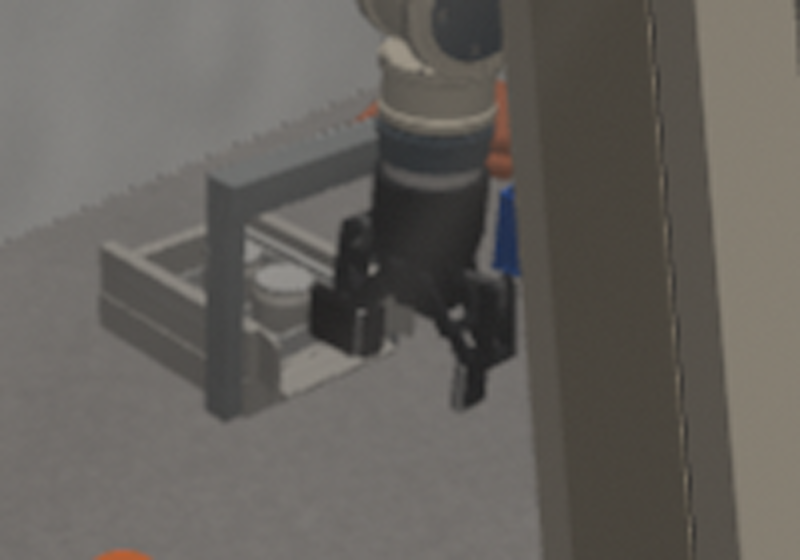

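>>> step_arm --steps '[[[2,-0.2,0],0,1],[[6,-0.7,0],0,1],[[10,-1.1,0],0,1],[[14,-1.6,0],0,1],[[17,-1.9,0],0,1],[[20,-2.2,0],0,1],[[22,-2.5,0],0,1],[[22,-2.5,0],0,1]]'

```text
time_s: 20.82
position: [0.5297, -0.1629, 0.1069]
eef_rot: [[0.11, 0.994, 0.0], [0.994, -0.11, -0.005], [-0.005, 0.001, -1.0]]
ft_force: [-0.9, -0.1, -0.2]
grip_width: 0.0853
```

>>> step_arm --steps '[[[1,-0.1,0],0,1],[[1.5,-0.2,0],0,1],[[2,-0.2,0],0,1],[[2,-0.2,0],0,1]]'

```text
time_s: 21.32
position: [0.5318, -0.1631, 0.1069]
eef_rot: [[0.11, 0.994, 0.001], [0.994, -0.11, -0.005], [-0.005, 0.001, -1.0]]
ft_force: [-2.1, 0.3, -0.2]
grip_width: 0.0855
```

Run:
```python
from h import *
np.set_printoptions(precision=4,suppress=True)
o=r.get_obs();print(o['time_s'],o['position'],o['ft_force'],o['moment'],o['grip_width'])
save('top','top13');save('side','side13')
crop('top13',285,145,375,250,5,'t13c')
crop('side13',240,130,440,270,4,'s13c')
```

```text
21.325 [ 0.5318 -0.1631  0.1069] [-2.0838  0.2971 -0.2339] [0.008  0.297  0.0356] 0.08551604569167867
```

View pics/t13c.png

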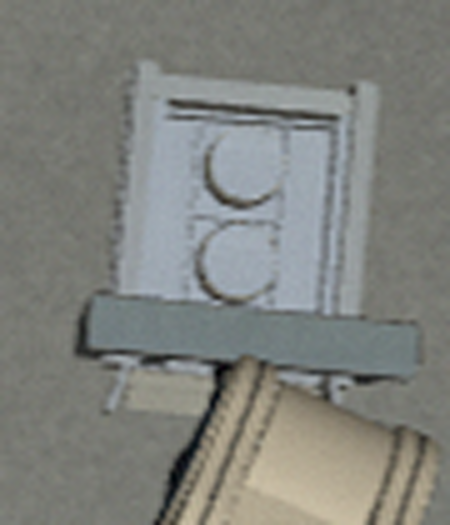

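View pics/s13c.png

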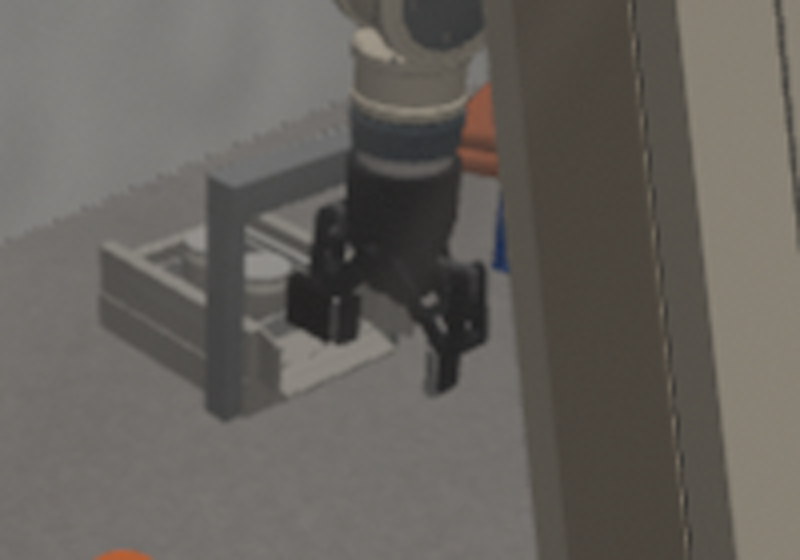

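>>> step_arm --steps '[[[1,-0.1,0],0,1],[[2,-0.2,0],0,1],[[3,-0.3,0],0,1],[[3,-0.3,0],0,1]]'

```text
time_s: 21.92
position: [0.5347, -0.1633, 0.1069]
eef_rot: [[0.11, 0.994, 0.0], [0.994, -0.11, -0.005], [-0.005, 0.001, -1.0]]
ft_force: [-3.6, 1.0, 1.6]
grip_width: 0.0857
```

>>> step_arm --steps '[[[1,-0.1,0],0,1],[[2,-0.2,0],0,1],[[2,-0.2,0],0,1]]'

```text
time_s: 22.3
position: [0.535, -0.1633, 0.107]
eef_rot: [[0.111, 0.994, -0.003], [0.994, -0.111, -0.004], [-0.005, -0.003, -1.0]]
ft_force: [-14.2, 0.7, 8.7]
grip_width: 0.0851
```

Run:
```python
from h import *
np.set_printoptions(precision=2,suppress=True)
save('top','top14')
crop('top14',285,145,375,250,5,'t14c')
yaw=np.radians(-6.4);c,s=np.cos(yaw),np.sin(yaw);O=np.array([599,-171.7])
def N(P):
    d=P[...,:2]-O;return np.stack([d[...,0]*c+d[...,1]*s,-d[...,0]*s+d[...,1]*c,P[...,2]],-1)
for f in ('top13','top14'):
    Q=N(cloud(ld(f))*1000).reshape(-1,3);Q=Q[~np.isnan(Q[:,0])]
    t=Q[(Q[:,2]>66)&(Q[:,2]<84)&(abs(Q[:,1])<30)&(Q[:,0]>40)&(Q[:,0]<150)]
    print(f,'tins x',t[:,0].min(),t[:,0].max(),len(t),cv2.minAreaRect(t[:,:2].astype(np.float32)))
    for a in range(120,176,4):
        q=Q[(abs(Q[:,1])<45)&(abs(Q[:,1])>28)&(Q[:,0]>a)&(Q[:,0]<=a+4)]; print(a,np.round(np.median(q[:,2]),1),end='; ')
    print()
```

```text
top13 tins x 43.264670294535684 142.52697300503735 359 ((92.89198303222656, 1.4345378875732422), (42.6765022277832, 99.2549057006836), 89.82693481445312)
120 34.4; 124 34.7; 128 31.7; 132 31.7; 136 32.1; 140 33.4; 144 34.5; 148 44.4; 152 47.3; 156 57.3; 160 60.6; 164 59.5; 168 nan; 172 31.2; 
top14 tins x 46.1779295788053 145.18196176633668 360 ((95.70037078857422, 1.1766681671142578), (98.89989471435547, 43.00831604003906), 0.6937723755836487)
120 33.9; 124 33.3; 128 33.3; 132 32.5; 136 33.7; 140 33.6; 144 33.7; 148 33.6; 152 48.3; 156 61.4; 160 62.3; 164 61.3; 168 45.4; 172 29.7;
  return _methods._mean(a, axis=axis, dtype=dtype,
  ret = ret.dtype.type(ret / rcount)
```

View pics/t14c.png

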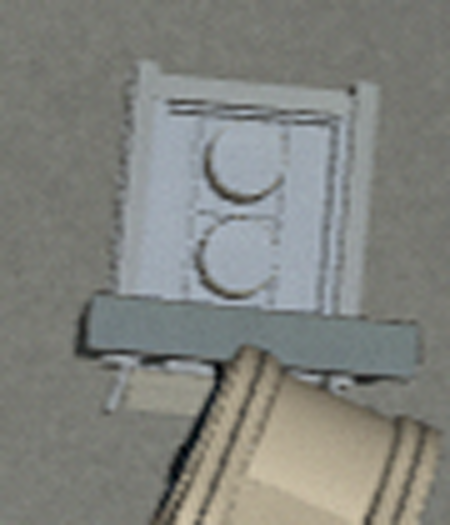

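>>> step_arm --steps '[[[-3,0.3,0],0,1],[[-10,1.1,0],0,1],[[-22,2.5,0],0,1],[[-36,4,0],0,1],[[-52,5.8,0],0,1],[[-70,8,0],0.1,1],[[-88,10,10],0.28,1],[[-104,12,30],0.46,1],[[-115,13,60],0.64,1],[[-120,14,95],0.82,1],[[-120,14,130],1,1],[[-120,14,160],1.18,1]]'

```text
time_s: 23.85
position: [0.4141, -0.149, 0.2684]
eef_rot: [[-0.88, 0.476, 0.004], [0.476, 0.88, -0.005], [-0.006, -0.003, -1.0]]
ft_force: [-0.3, -0.7, -0.2]
grip_width: 0.0851
```

>>> step_arm --steps '[[[10,-1,20],0.18,1],[[25,-3,40],0.37,1],[[45,-5,50],0.37,1],[[65,-7,50],0.37,1],[[75,-8,50],0.37,1],[[80,-9,50],0.37,1],[[80,-9,50],0.37,1]]'

```text
time_s: 24.72
position: [0.4938, -0.158, 0.3182]
eef_rot: [[-0.992, 0.126, 0.005], [0.126, 0.992, -0.003], [-0.005, -0.002, -1.0]]
ft_force: [-0.3, -0.7, -0.5]
grip_width: 0.0853
```

Run:
```python
from h import *
np.set_printoptions(precision=4,suppress=True)
o=r.get_obs();print(o['time_s'],o['position'],o['eef_rot'][:,0],o['ft_force'])
save('wrist','wrist15');save('side','side15');save('top','top15')
crop('side15',240,150,380,250,5,'s15c')
```

```text
24.725 [ 0.4938 -0.158   0.3182] [-0.9921  0.1256 -0.0052] [-0.2792 -0.7112 -0.5153]
```

View pics/wrist15.png

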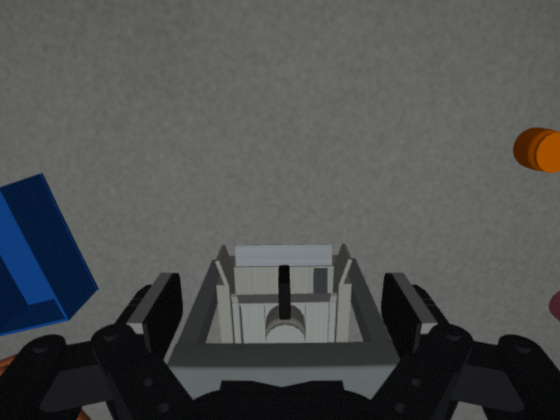

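View pics/s15c.png

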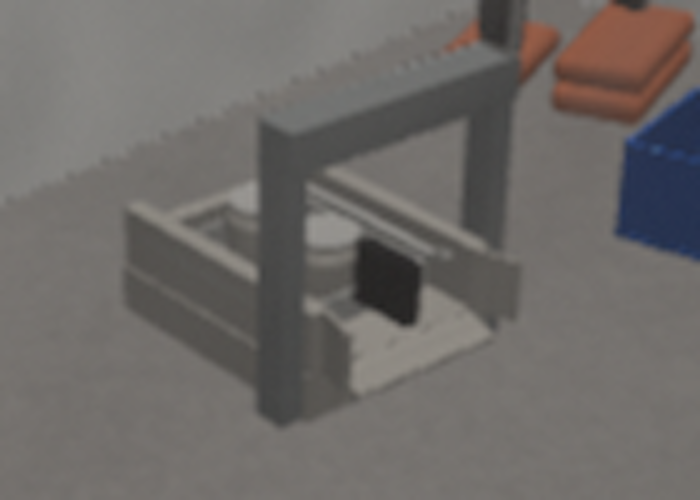

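Run:
```python
from h import *
np.set_printoptions(precision=1,suppress=True)
crop('wrist15',220,235,350,345,6,'w15c')
yaw=np.radians(-6.4);c,s=np.cos(yaw),np.sin(yaw);O=np.array([599,-170.5])
def N(P):
    d=P[...,:2]-O;return np.stack([d[...,0]*c+d[...,1]*s,-d[...,0]*s+d[...,1]*c,P[...,2]],-1)
for f,cols in (('wrist15',[(300,308),(317,324)]),):
    Q=N(cloud(ld(f))*1000)
    for v in range(262,304,3):
        print(v,*[np.nanmedian(Q[v,a:b],axis=0) for a,b in cols])
Q=N(cloud(ld('wrist1'))*1000)
print('before')
for v in range(164,194,3): print(v,np.nanmedian(Q[v,300:308],axis=0),np.nanmedian(Q[v,316:324],axis=0))
```

```text
262 [-4.2 23.4 28.3] [-3.7 42.1 28. ]
265 [-0.6 23.4 28.8] [-0.5 42.2 29.1]
268 [ 3.1 23.4 29. ] [ 3.  42.2 29.7]
271 [ 6.6 23.4 29.8] [ 6.9 42.3 29.6]
274 [10.9 23.4 28.9] [10.1 42.3 30.9]
277 [14.5 23.4 29.5] [13.4 42.2 31.9]
280 [18.8 23.5 28.8] [17.2 42.3 32.1]
283 [22.7 23.5 28.9] [20.  42.1 34. ]
286 [26.2 23.5 29.7] [23.7 42.1 34.4]
289 [30.6 23.6 29. ] [27.4 42.3 34.8]
292 [34.5 23.6 29.4] [30.6 42.1 36.1]
295 [36.1 23.5 33.1] [36.2 42.4 33.6]
298 [36.4 22.5 39. ] [36.2 42.  39.8]
301 [36.4 22.7 45.3] [36.  41.3 46.4]
before
164 [ 3.8 24.4 29.3] [ 4.  42.1 28.8]
167 [ 7.2 24.4 29.1] [ 7.1 42.1 30.3]
170 [10.6 24.5 28.6] [10.4 42.1 30.4]
173 [13.9 24.5 29. ] [13.5 42.  32. ]
176 [17.3 24.5 29.1] [16.8 42.  32.1]
179 [20.8 24.5 29.1] [20.1 42.1 32.8]
182 [24.1 24.6 29.4] [23.3 42.1 33.6]
185 [27.7 24.6 29.1] [26.4 42.  34.8]
188 [31.1 24.5 29.3] [29.6 41.9 35.9]
191 [34.7 24.6 29.1] [34.7 42.7 29.4]
```

View pics/w15c.png

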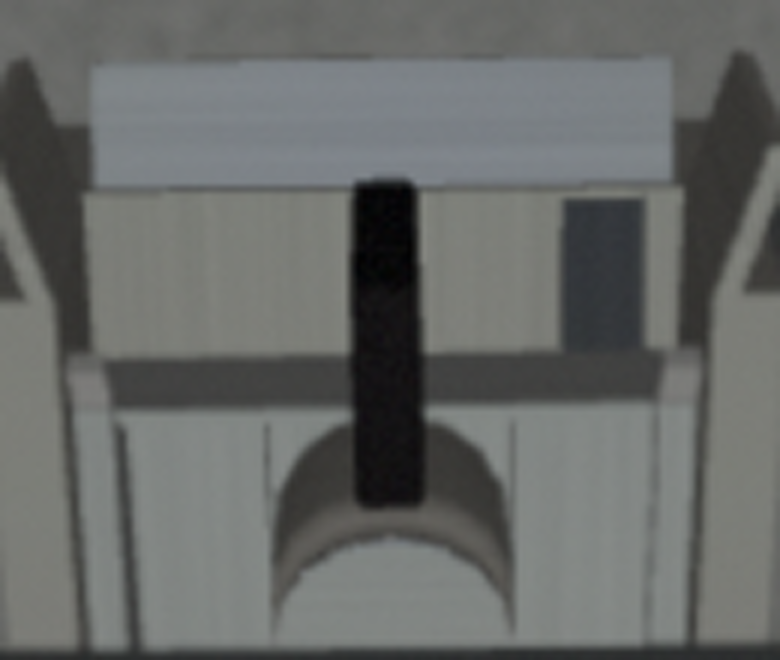

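View pics/top15.png

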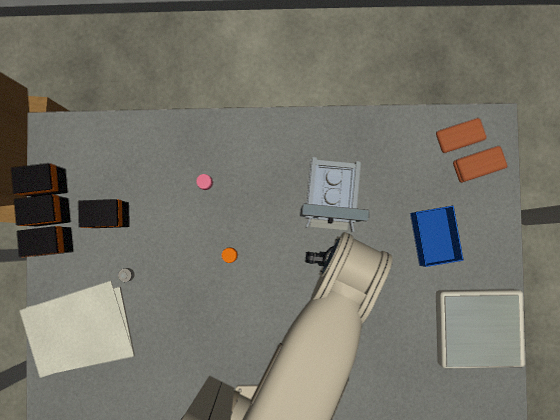

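The catch is up: its tip is 7 mm above the deck at x≈31, and the tray's front wall stands behind it at x≈36, so the tray is home. Both tins are upright, and the gripper is open and clear. I'm handing in.

```bash
python3 -c "
from h import *
print(order.hand_in())"
```

```text
the job is handed in; nothing more can be done
None
```

The tray is fully home in the nest with the spring catch up behind it, and I handed the job in at about 25 s of the 61 s.

**How it was done:** I gripped the tray by its handle at 120 N and carried it level to the nest. I slid it between the guides to about x = 40 mm and let go there. The moves only allow an upright tool, which would hit the light bar. So I backed out, turned the gripper a quarter turn and pushed the handle's end with the back of an open finger until the tray met the stop. The push force at the stop was about 14 N.

**Last checks:**
- **Tray:** its origin is at about x = 96 mm, and its front wall is at about 36 mm, as expected when home.
- **Catch:** the wrist depth shows its tip at z ≈ 36–37 mm just in front of the wall, the same as before the job.
- **Tins:** both are standing upright in their pockets.
- **Bystanders:** the carton, check weight and blue bin look unmoved in the top picture.
- **Gripper:** it is open and clear of everything.

**One disagreement:** the top and wrist cameras differed by 1.5–2 mm in y. The fit was not affected, and no check failed.

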